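# Back the pellet press off one turn

## Robot

A 6-joint arm with a two-finger parallel gripper is mounted at the origin on the work surface. World frame = base frame: x ahead of the robot, y to its left, z up, the work surface at z = 0. Lengths are in m, angles in rad, forces in N, time in s.
With the tool pointing down it reaches from about 0.325 to 0.9 m from the base axis. Payload 3.5 kg.
Tool frame: the origin (TCP) lies at the very end of the fingers, on their centre line; the grasp point (between the pads) lies 19 mm behind it; z points along the fingers, y is the line along which they close (so a half turn about z gives the same grasp; the last joint's range is limited). The gripper opens to 85 mm and grips with 20 to 120 N. Pads are 22 mm wide; open, the fingers measure 114 mm over their backs; the gripper's body (76 mm by 85 mm) begins 54 mm behind the grasp point. The pads swing forward as they close: fully open they stand 13 mm farther back than shut.
Start: joints at [-1.363, 0.276, -0.026, 1.268, 0, 1.467], TCP at [0.191, -0.595, 0.211] pointing down, gripper open.
Joint ranges: [-3.12, 3.12], [-0.85, 1.88], [-1.08, 1.24], [-1.95, 2.15], [-1.57, 1.53], [-3.14, 3.14]. Speed limits (rad/s): [2.57, 2.57, 3.14, 3.14, 3.14, 3.14].

## Interface

Orientations are given as a rotation vector (axis times angle).
In Python, from rig import status, eyes, job gives the robot as it stands.
- The arm moves only by the tool move_arm, never from a script. Its argument "plan" is a list of rows, each a list of 3 entries, a list of its own where there are three numbers: the opening, from -1 (shut) to 1 (fully open), then the shift along the tool's x, y, z in mm, then the turn about the tool's z in rad. A call has 1 to 20 rows; each row is the pose to reach, as a shift and turn from the pose commanded when the call began, along the tool's axes at that moment; what a row does not reach only later rows make up. A row lasts 1/12 s, in which the tool goes at most 41.7 mm and 7.16 degrees, less where a joint would pass 70% of its speed; a pose out of reach is approached as far as the arm can. A call with a gripper value outside its range is refused whole. The fingers move at their own pace and stop on an object; the grip force is fixed at half the most. Time passes only in rows, so rows that repeat a pose let the fingers close. It gives the time, the measured TCP pose, the force, the opening and the grip force at its end, in the units of the state.
- status.get_state(): the state, without advancing time (a new reading comes with each control period).
- eyes.read_camera(name): name is "side" or "top" or "wrist"; returns the picture (384x512x3 uint8, red, green, blue); there is no depth.
- eyes.camera_params(name): a dict with "camera_matrix" (3x3 intrinsics, pixels), "R" (3x3) and "t" (3): a world point X has camera coordinates R X + t; the wrist camera has in their place "hand_eye" (4x4, takes a point from camera to tool coordinates, whose origin is the TCP and whose axes are the flange's). Camera axes: x right, y down, z forward; pixel columns grow to the right and rows downward; lengths in m; the calibration is good to about 2 mm. The wrist camera is an equidistant fisheye: a pixel r from the principal point sees the ray r / f radians off the axis. A picture is of the moment at which its call begins: read the wrist's pose just before it. camera_params takes no time and is no camera call.
- job.finish_job(): hands the job in; it is judged then, once.
The state is a dict: "t": time; "joint_positions": joint angles; "dq": joint speeds; "effort": joint torques, N m; "ee_pos": TCP position; "tcp_rot": TCP orientation; "force": force on the tool from outside, world axes, zero at the start; "torque": the same for the moment, N m; "finger_gap": finger opening in m; "grasp_force": force on a finger pad.
Only numpy, scipy, OpenCV 4.12 (cv2) and the standard library are available. Lean on these libraries where they do the work, as an engineer would, in place of code of your own. Each camera call takes 0.05 s, during which the arm holds its last target. There are 200 camera calls.

## Task

The pellet in the bench press is finished: back the press screw off by exactly one full turn, pushing the hand wheel round anticlockwise (seen from above) by its upright handle until the handle is back where it started and the foot stands clear of the die. Only push with the fingers, without gripping or forcing the handle, then let the wheel be and come away from it. Leave the die in the press and the bottle, mortar and vials beside it where they stand.

Things in the scene. Friction and masses are not known exactly. Their poses are not given: they have to be found in the camera images.
- press: Small grey bench press bolted to the bench: base plate 190 x 200 mm, two steel columns, a crosshead whose top is 170 mm above the bench, and on top a flat-lying aluminium hand wheel on an upright screw. Origin at bench level under the screw's axis; its y axis runs along the crosshead, from column to column. Total height 265 mm; nothing of it stands higher than the wheel's handle.
- hub (a point): Point on the wheel's upright axis at the height of the top of the rim (210 mm above the bench at the start). The wheel: three spokes 120 degrees apart, rim of 16 mm round bar on a circle of 65 mm radius (146 mm over all). The hub and its lock nut are 20 mm in radius or less and reach 13 mm above this point.
- handle (a point): Centre of the wheel's one upright handle, half-way up it, on the rim at the end of a spoke, 65 mm from the axis. The handle is a bare steel cylinder, 20 mm in diameter, standing from 5 mm to 54 mm above the top of the rim (this point is 30 mm above it); space round it is free above the rim. It goes round with the wheel. At the start it may stand at any angle about the axis.
- grip: The steel sleeve of that handle, 20 mm in diameter and 49 mm tall, which revolves freely on its own pin; origin at its lower end on the pin's axis, 5.5 mm above the top of the rim.
- wheel (a joint): Angle through which the wheel has been turned since the start, rad: 0 at the start, growing anticlockwise seen from above; one full turn is 6.283. It is at a stop just below 0 (the screw is down on the die) and can go up to two turns. The wheel turns stiffly (about 0.25 N m, some 4 N at the handle) and stays where it is left. Each turn lifts screw, wheel and handle together by 4 mm.
- foot (a point): Centre of the underside of the screw's round foot (50 mm in diameter), which rests on the die at the start (100 mm above the bench) and rises 4 mm for each turn.
- die_mid (a point): Centre (half-way up) of the loose steel pellet die, 54 mm in diameter at its base and 60 mm tall, standing in the press under the foot.
- bottle_mid (a point): Centre (half-way up) of a loose amber bottle, 68 mm in diameter, 145 mm tall, on the bench beside the press.
- mortar_mid (a point): Centre (half-way up) of a loose white mortar, 94 mm in diameter, 42 mm tall, its pestle leaning in it up to 75 mm high, on the bench beside the press.
- vial_a_mid (a point): Centre (half-way up) of a loose glass vial with a white screw cap, 28 mm in diameter, 69 mm tall, on the bench beside the press.
- vial_b_mid (a point): Centre (half-way up) of another such vial, on the other side of the press.
Mind the look-alikes: they are no part of the job. Of the things shaped like the part that bears die_mid, the bare steel one is meant.

How it is judged:
On the way, in this order (a step that is already met when the one before it is completed fails the run):
1. the wheel is being pushed by its handle, about a quarter of a turn done (value of joint wheel between 0.8 and 2.4 rad and contact force between the fingers and grip above 0.5 N), for 0.05 s.
2. the wheel is being pushed by its handle, about half of a turn done (value of joint wheel between 2.4 and 4 rad and contact force between the fingers and grip above 0.5 N), for 0.05 s.
3. the wheel is being pushed by its handle, about three quarters of a turn done (value of joint wheel between 4 and 5.6 rad and contact force between the fingers and grip above 0.5 N), for 0.05 s.
At the end, for the whole second after the job is handed in: The wheel has been turned one full turn anticlockwise, to within 15 degrees, and is at rest; the foot is at least 3.5 mm above the die; the die, bottle, mortar and vials are within 12 mm of where they stood (value of joint wheel between 6.023 and 6.543 rad and velocity of joint wheel between -0.05 and 0.05 rad/s and z of foot in the frame of die_mid above 0.0335 m and distance of each of bottle_mid, mortar_mid, vial_a_mid, vial_b_mid, die_mid from where it was at the start of the episode below 0.012 m); the robot touches nothing.
It fails at once if the handle or wheel is gripped or forced (fingers press on it with more than 35 N) (contact force between the fingers and wheel above 35 N).
It fails at once if the die, bottle, mortar or a vial is lifted, carried or knocked away (moved more than 20 mm) (distance of any of bottle_mid, mortar_mid, vial_a_mid, vial_b_mid, die_mid from where it was at the start of the episode above 0.02 m).
It also fails if it takes over 54 s, if anything falls off the work surface, if the arm or the gripper's body presses on something with over 40 N, if the wrist force passes 120 N, or if a joint passes its speed limit or range.

## Working session

There is one attempt and no reset: what is moved stays moved. The work goes in short steps, Python scripts to look and compute and a tool call to move; the robot and the scene stay as the last step left them, time stands still between calls to the robot, and variables do not carry over. Pictures are saved under pics/ and viewed, at most 10 in all, crops included, and the job is handed in when it is done.

Besides the shell and the picture viewer there is one more tool, called after ">>>" in YAML: its name, and indented under it one key for each argument. move_arm: Moves the arm, as the interface text tells. Its arguments: {"type":"object","properties":{"plan":{"type":"array","items":{"type":"array"}}},"required":["plan"]}

```bash
mkdir -p pics; python3 - <<'E'
from rig import status, eyes
import cv2, numpy as np
s=status.get_state(); print({k:np.round(v,3).tolist() for k,v in s.items()})
a=[]
for n in ("top","side"):
    im=eyes.read_camera(n); cv2.imwrite(f"pics/{n}0.png",im[:,:,::-1]); a.append(im)
    p=eyes.camera_params(n); print(n,{k:np.round(v,4).tolist() for k,v in p.items()})
p=eyes.camera_params("wrist"); print({k:np.round(v,4).tolist() for k,v in p.items()})
E
```

```text
{'t': 0.0, 'joint_positions': [-1.363, 0.277, -0.028, 1.268, 0.0, 1.467], 'dq': [0.001, 0.001, -0.002, 0.001, -0.002, 0.002], 'effort': [0.001, -44.551, 29.52, 0.016, -0.0, -0.0], 'ee_pos': [0.191, -0.594, 0.21], 'tcp_rot': [-3.102, -0.486, 0.0], 'force': [-0.767, -0.492, -0.089], 'torque': [0.011, -0.0, -0.001], 'grasp_force': 0.0, 'finger_gap': 0.085}
top {'camera_matrix': [[435.9147, 0.0, 262.1785], [0.0, 435.9147, 189.8651], [0.0, 0.0, 1.0]], 'R': [[-0.006, -0.9997, -0.0253], [-0.9893, 0.0096, -0.1459], [0.1461, 0.0241, -0.989]], 't': [0.0851, 0.5741, 0.9666]}
side {'camera_matrix': [[350.649, 0.0, 254.18], [0.0, 350.649, 193.8451], [0.0, 0.0, 1.0]], 'R': [[0.9731, -0.2299, 0.0107], [-0.1269, -0.5748, -0.8084], [0.192, 0.7853, -0.5886]], 't': [-0.5618, 0.2494, 0.6494]}
{'camera_matrix': [[297.3186, 0.0, 260.9941], [0.0, 297.3186, 192.6444], [0.0, 0.0, 1.0]], 'hand_eye': [[-0.0006, -0.9637, -0.2671, 0.069], [1.0, -0.0002, -0.0014, 0.0005], [0.0012, -0.2671, 0.9637, -0.1624], [0.0, 0.0, 0.0, 1.0]]}
```

View pics/top0.png

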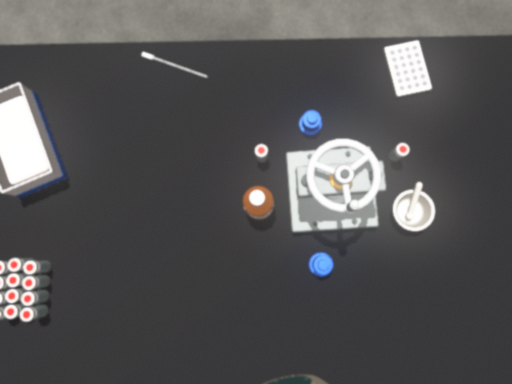

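View pics/side0.png

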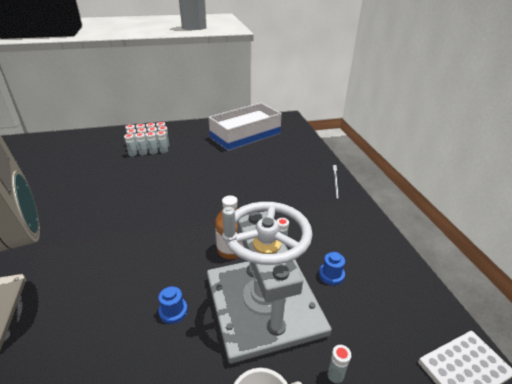

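Top view: wheel centred near (344,175). The rim has a thickening near (351,206), which may be the handle. The side view shows the handle upright at (229,218), the wheel centre near (267,230), and the hub cap at (267,225). Look-alikes of the die are the blue ones at top (311,122) and (321,264). The bare steel die stands in the press under the foot, so it is the one meant. I'll confirm with one enlarged crop.

```bash
python3 - <<'E'
import cv2, numpy as np
t=cv2.imread("pics/top0.png"); s=cv2.imread("pics/side0.png")
a=cv2.resize(t[125:245,280:400],(480,480),interpolation=cv2.INTER_CUBIC)
b=cv2.resize(s[190:290,205:325],None,fx=3.3,fy=3.3,interpolation=cv2.INTER_CUBIC)
c=np.zeros((480,a.shape[1]+320,3),np.uint8); c[:,:480]=a; b=b[:, :320]; c[:b.shape[0],480:]=b
cv2.imwrite("pics/crop.png",c)
E
```

```text
(no output)
```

View pics/crop.png

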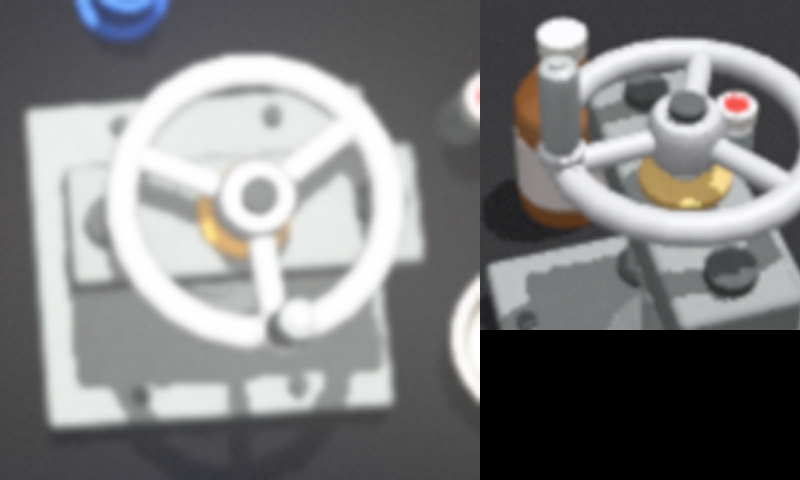

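The crop shows the handle at the end of the spoke nearest the robot: base (283,325), top (296,317) in the top crop. Its top is at side pixel (228.6,210). The rim centre is at top pixel (343.8,175), and the hub nut is at top (345,173.8) and side (267.7,221.2).

```bash
cat > h.py <<'E'
import numpy as np
from rig import eyes
def ray(n,u,v):
    p=eyes.camera_params(n); K,R,t=[np.array(p[k]) for k in("camera_matrix","R","t")]
    d=R.T@np.linalg.solve(K,[u,v,1]); return -R.T@t,d/np.linalg.norm(d)
def onz(n,u,v,z):
    o,d=ray(n,u,v); return o+d*(z-o[2])/d[2]
def tri(a,b):
    (o,d),(p,e)=ray("top",*a),ray("side",*b)
    s=np.linalg.lstsq(np.c_[d,-e],p-o,rcond=None)[0]; x,y=o+s[0]*d,p+s[1]*e
    return (x+y)/2,np.linalg.norm(x-y)
E
python3 - <<'E'
from h import *
np.set_printoptions(precision=4,suppress=True)
print("rim",onz("top",343.8,175,.205)); print("nut top",onz("top",345,173.75,.223),tri((345,173.75),(267.7,221.2)))
print("side nut",onz("side",267.7,221.2,.223))
print("handle",onz("top",354,204.3,.264),tri((354,204.3),(228.6,210.3)),onz("top",350.8,206.3,.215))
print(onz("side",228.6,210.3,.264), onz("side",229.8,237,.215))
E
```

```text
rim [ 0.5785 -0.082   0.205 ]
nut top [ 0.5776 -0.0814  0.223 ] (array([ 0.578 , -0.0817,  0.2213]), np.float64(0.00010623969209717425))
side nut [ 0.5775 -0.0836  0.223 ]
handle [ 0.5145 -0.0887  0.264 ] (array([ 0.5144, -0.0892,  0.2609]), np.float64(0.00073923022888052)) [ 0.5162 -0.0916  0.215 ]
[ 0.5135 -0.0931  0.264 ] [ 0.5129 -0.0982  0.215 ]
```

>>> move_arm:
  plan:
    - [-1,[0,0,-40],0]
    - [-1,[0,0,-80],0]
    - [-1,[0,0,-120],0]
    - [-1,[28,-24,-120],-0.08]
    - [-1,[56,-48,-120],-0.16]
    - [-1,[84,-72,-120],-0.24]
    - [-1,[112,-96,-120],-0.32]
    - [-1,[140,-120,-120],-0.4]
    - [-1,[168,-144,-120],-0.48]
    - [-1,[196,-168,-120],-0.56]
    - [-1,[224,-192,-120],-0.64]
    - [-1,[252,-216,-120],-0.72]
    - [-1,[280,-240,-120],-0.8]
    - [-1,[308,-264,-120],-0.88]
    - [-1,[336,-288,-120],-0.96]
    - [-1,[364,-312,-120],-1.04]
    - [-1,[392,-336,-120],-1.12]
    - [-1,[420,-360,-120],-1.2]
    - [-1,[448,-384,-120],-1.26]
    - [-1,[476,-410,-120],-1.26]

```text
t: 1.77
ee_pos: [0.5193, -0.0574, 0.3307]
tcp_rot: [-2.219, -2.223, 0.001]
force: [-0.2, -0.8, 0.5]
finger_gap: -0.0002
grasp_force: 0.0
```

>>> move_arm:
  plan:
    - [-1,[3,0,30],0]
    - [-1,[3,0,60],0]
    - [-1,[3,0,80],0]
    - [-1,[3,0,93],0]
    - [-1,[3,0,93],0]
    - [-1,[3,0,93],0]

```text
t: 2.27
ee_pos: [0.518, -0.0559, 0.2371]
tcp_rot: [-2.22, -2.22, 0.002]
force: [0.7, -0.3, 0.4]
finger_gap: -0.0002
grasp_force: 0.0
```

```bash
python3 - <<'E'
from h import *
from rig import status
import cv2
print(status.get_state()["ee_pos"])
s=eyes.read_camera("side")[:,:,::-1]; t=eyes.read_camera("top")[:,:,::-1]
a=cv2.resize(s[130:300,150:350],(600,510),interpolation=cv2.INTER_CUBIC)
cv2.imwrite("pics/c2.png",a)
for k in (0,1):
    th=np.radians(187.5)
# waypoints of pushing circle, relative to the start, tool axes x=+Y, y=+X
e=status.get_state()["ee_pos"]; c=np.array([.578,-.082])
for a in range(155,530,8): 
    p=c+.065*np.array([np.cos(np.radians(a)),np.sin(np.radians(a))]); print(a,np.round([(p[1]-e[1])*1e3,(p[0]-e[0])*1e3],0).astype(int).tolist(),end=' ')
E
```

```text
[ 0.51800387 -0.05588663  0.23714004]
155 [2, -1] 163 [-7, -4] 171 [-15, -6] 179 [-24, -7] 187 [-34, -6] 195 [-42, -4] 203 [-51, -1] 211 [-59, 3] 219 [-67, 8] 227 [-73, 14] 235 [-79, 21] 243 [-84, 29] 251 [-87, 37] 259 [-89, 46] 267 [-91, 55] 275 [-90, 64] 283 [-89, 73] 291 [-86, 82] 299 [-82, 90] 307 [-78, 98] 315 [-72, 104] 323 [-65, 110] 331 [-57, 115] 339 [-49, 119] 347 [-40, 122] 355 [-31, 123] 363 [-22, 123] 371 [-13, 122] 379 [-4, 120] 387 [4, 116] 395 [12, 112] 403 [19, 106] 411 [25, 99] 419 [30, 92] 427 [34, 84] 435 [37, 75] 443 [39, 66] 451 [39, 57] 459 [39, 48] 467 [37, 39] 475 [33, 31] 483 [29, 23] 491 [23, 16] 499 [17, 9] 507 [10, 4] 515 [2, -1] 523 [-7, -4]
```

View pics/c2.png

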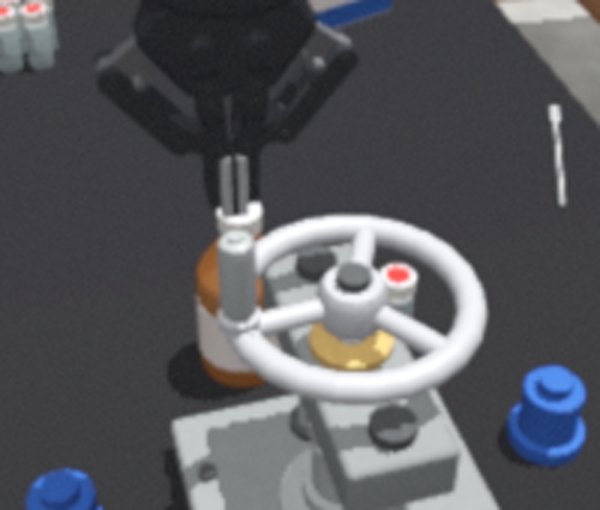

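The picture shows the shut fingers just behind (+y side of) the handle, clear of it and of the rim. The knuckles are above the handle top. I'll push the first quarter.

>>> move_arm:
  plan:
    - [-1,[-2,-3,0],0]
    - [-1,[-7,-4,0],0]
    - [-1,[-11,-5,0],0]
    - [-1,[-15,-6,0],0]
    - [-1,[-20,-7,0],0]
    - [-1,[-24,-7,0],0]
    - [-1,[-29,-7,0],0]
    - [-1,[-34,-6,0],0]
    - [-1,[-38,-5,0],0]
    - [-1,[-42,-4,0],0]
    - [-1,[-47,-3,0],0]
    - [-1,[-51,-1,0],0]
    - [-1,[-59,3,-1],0]
    - [-1,[-67,8,-1],0]
    - [-1,[-73,14,-1],0]
    - [-1,[-79,21,-1],0]
    - [-1,[-84,29,-1],0]
    - [-1,[-87,37,-1],0]

```text
t: 3.87
ee_pos: [0.555, -0.1448, 0.2383]
tcp_rot: [-2.222, -2.219, 0.006]
force: [-5.0, 1.1, 1.4]
finger_gap: 0.0002
grasp_force: 2.8
```

>>> move_arm:
  plan:
    - [-1,[-2,9,0],0]
    - [-1,[-4,18,0],0]
    - [-1,[-3,27,0],0]
    - [-1,[-2,36,0],0]
    - [-1,[1,45,0],0]
    - [-1,[5,53,-1],0]
    - [-1,[9,61,-1],0]
    - [-1,[15,67,-1],0]
    - [-1,[22,73,-1],0]
    - [-1,[30,78,-1],0]
    - [-1,[38,82,-1],0]
    - [-1,[47,85,-1],0]
    - [-1,[56,86,-1],0]

```text
t: 4.95
ee_pos: [0.6433, -0.0872, 0.2401]
tcp_rot: [2.22, 2.219, 0.0]
force: [-0.4, -4.5, -0.8]
finger_gap: -0.0003
grasp_force: 2.3
```

```bash
python3 - <<'E'
from h import *
import cv2
s=eyes.read_camera("side")[:,:,::-1]; t=eyes.read_camera("top")[:,:,::-1]
a=cv2.resize(s[130:300,170:340],(400,400)); b=cv2.resize(t[110:250,270:410],(400,400))
cv2.imwrite("pics/c3.png",np.hstack([a,b]))
E
```

```text
(no output)
```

View pics/c3.png

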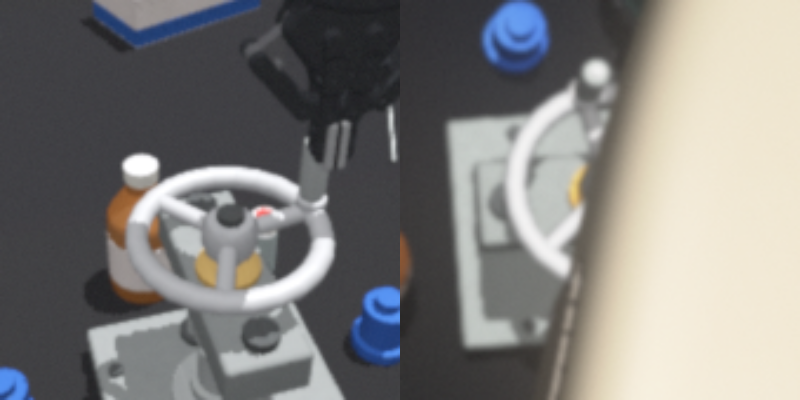

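The pictures show the handle being pushed past the far side (top crop, (595,75)) with the fingers just behind it. Nothing else has moved.

>>> move_arm:
  plan:
    - [-1,[9,0,0],0]
    - [-1,[18,-1,0],0]
    - [-1,[27,-3,0],0]
    - [-1,[35,-7,0],0]
    - [-1,[43,-11,0],0]
    - [-1,[50,-17,-1],0]
    - [-1,[56,-24,-1],0]
    - [-1,[61,-31,-1],0]
    - [-1,[65,-39,-1],0]
    - [-1,[68,-48,-1],0]
    - [-1,[70,-57,-1],0]
    - [-1,[70,-66,-1],0]
    - [-1,[70,-75,-1],0]
    - [-1,[68,-84,-1],0]
    - [-1,[64,-92,-1],0]

```text
t: 6.3
ee_pos: [0.5497, -0.0228, 0.2418]
tcp_rot: [2.22, 2.221, 0.003]
force: [6.2, 0.4, 1.8]
finger_gap: -0.0
grasp_force: 3.0
```

>>> move_arm:
  plan:
    - [-1,[-4,-8,0],0]
    - [-1,[-10,-15,0],0]
    - [-1,[-16,-22,-1],0]
    - [-1,[-23,-27,-1],0]
    - [-1,[-27,-30,-1],0]
    - [-1,[-31,-32,-1],0]
    - [-1,[-35,-34,-1],0]
    - [-1,[-40,-35,-1],0]
    - [-1,[-40,-35,-1],0]

```text
t: 7.05
ee_pos: [0.5144, -0.0642, 0.2418]
tcp_rot: [-2.222, -2.22, 0.003]
force: [0.5, 2.6, 0.6]
finger_gap: -0.0003
grasp_force: 1.2
```

```bash
python3 - <<'E'
from h import *
import cv2
s=eyes.read_camera("side")[:,:,::-1]; s0=cv2.imread("pics/side0.png")
f=lambda i:cv2.resize(i[185:285,200:300],(400,400),interpolation=cv2.INTER_CUBIC)
cv2.imwrite("pics/c4.png",np.hstack([f(s0),f(s)]))
E
```

```text
(no output)
```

View pics/c4.png

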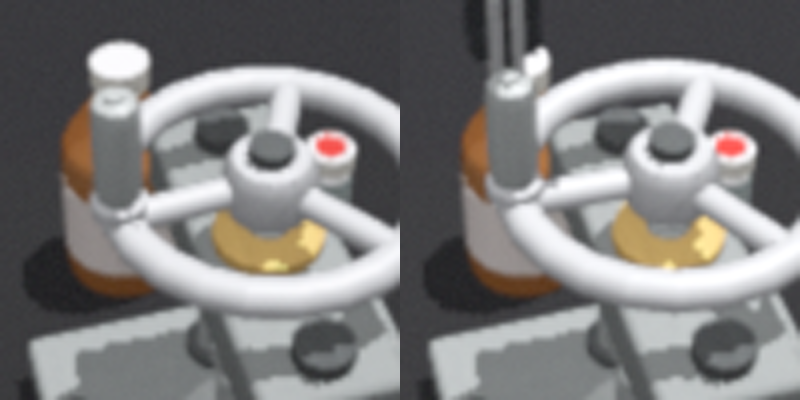

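Left is the start, right is now. The handle top went from (117,101) to (112,82), while the hub rose about 8 crop pixels. The handle is a few mm short of its start position.

```bash
python3 - <<'E'
from h import *
a=onz("side",229.2,210.25,.264);b=onz("side",228,205.5,.268);h=onz("side",267.9,222,.223);g=onz("side",268,220,.227)
ang=lambda p,q:np.degrees(np.arctan2(*(p-q)[1::-1]))
print(a,b,h,g,ang(a,h),ang(b,g))
E
```

```text
[ 0.51438772 -0.09317914  0.264     ] [ 0.51386276 -0.08660103  0.268     ] [ 0.57725626 -0.08558145  0.223     ] [ 0.57733901 -0.0853691   0.227     ] -173.1091978496357 -178.8881604409543
```

>>> move_arm:
  plan:
    - [-1,[-2,0,0],0]
    - [-1,[-4,0,0],0]
    - [-1,[-6,0,0],0]
    - [-1,[-6,0,0],0]
    - [-1,[-3,0,0],0]
    - [-1,[4,0,0],0]
    - [-1,[12,0,0],0]
    - [-1,[12,0,-30],0]
    - [-1,[12,0,-70],0]
    - [-1,[12,0,-110],0]
    - [-1,[40,-20,-120],0]
    - [-1,[75,-40,-120],0]
    - [-1,[110,-60,-120],0]
    - [-1,[145,-80,-120],0]
    - [-1,[180,-90,-120],0]
    - [-1,[215,-90,-120],0]
    - [-1,[215,-90,-120],0]
    - [-1,[215,-90,-120],0]

```text
t: 8.6
ee_pos: [0.4244, 0.1535, 0.3622]
tcp_rot: [2.216, 2.226, -0.0]
force: [-0.5, -0.6, 0.3]
finger_gap: 0.0002
grasp_force: 0.0
```

```bash
python3 - <<'E'
from h import *
import cv2
s=eyes.read_camera("side")[:,:,::-1]; s0=cv2.imread("pics/side0.png");t=eyes.read_camera("top")[:,:,::-1]; t0=cv2.imread("pics/top0.png")
f=lambda i:cv2.resize(i[185:285,200:300],(400,300),interpolation=cv2.INTER_CUBIC)
g=lambda i:cv2.resize(i[100:250,240:440],(400,300),interpolation=cv2.INTER_CUBIC)
cv2.imwrite("pics/c5.png",np.vstack([np.hstack([f(s0),f(s)]),np.hstack([g(t0),g(t)])]))
E
```

```text
(no output)
```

View pics/c5.png

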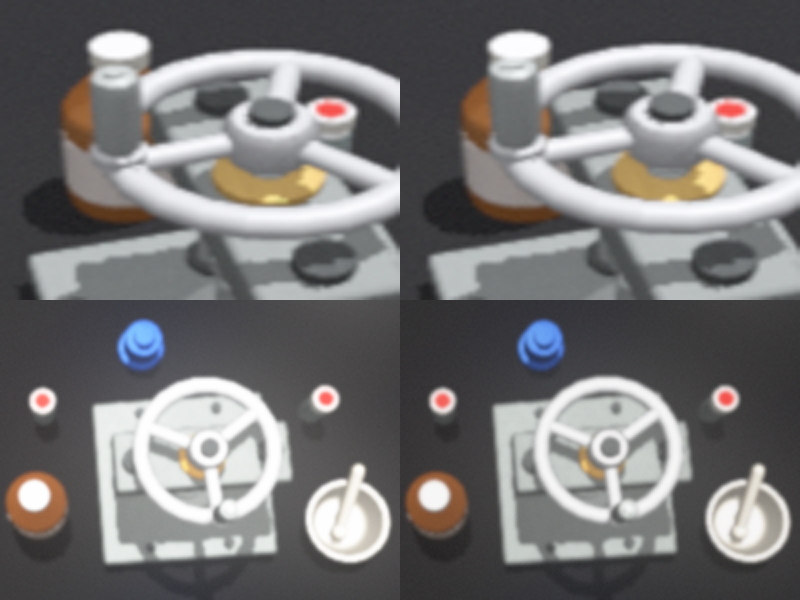

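Side crops: the handle is back at its start position to within about 3° (top at (117,76) before, (113,67) now), and the wheel has risen. Top crops: bottle, mortar and vials have not moved, and the arm is clear.

```bash
python3 -c "
from rig import job; print(job.finish_job())"
```

```text
the job is handed in; nothing more can be done
None
```

I pushed the wheel one full turn anticlockwise by its handle, which by the camera is about 3° from its start position. The arm is clear, the bottle, mortar and vials look unmoved, and the job is handed in; no verdict came back, and I inferred the foot's clearance and the die's position from the wheel rather than seeing them.

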